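Shim a split shoe last and hold it closed

TASK

Lengthen the split wooden shoe last on its board: take spacers from the rack one at a time and stand them upright, flat faces against one another, in the gap between the fixed fore part and the spring-backed heel part, adding spacers until drawing the heel part up pinches the whole stack firmly before the slide runs out of travel. Leave spacers you do not need standing in the rack, and do not disturb the other things on the bench. Finish while holding: keep the heel part pressed firmly against the stack with the gripper, touching the heel part and none of the spacers, and do not let go.

Things in the scene. Friction and masses are not known exactly. Their poses are not given: they have to be found in the camera images.
- bed: fixed brown board, 120 (its x) by 340 (its y) by 18 mm thick; origin at the centre of its underside. The last lies along its y on x = 0: fore part towards -y, then the gap, heel part towards +y. Two guide strips 10 mm tall, 49 mm apart inside, flank the gap from y = -22 to +48 mm; spacers stand between them, thickness along the board's y. Board and rack may change sides
- fore_face (a point): dark wooden fore part of the last, fixed on the board, toe to the board's -y. The point is the foot of its flat end face, on the board's top; the face is 40 mm wide, 42 mm tall and looks to +y. It is 40 mm wide for 22 mm from the face, then widens to 68; nowhere taller than 42. Its place along the board varies: the open gap is 40 to 64 mm
- heel (a joint): slide of the heel part towards the fore part (along the board's -y), in m: 0 is fully open, its rest; 0.022 is the end of travel. A light spring (1.2 N when open, 2.5 N at the end) pushes it back open when released
- heel_face (a point): dark wooden heel part of the last, 86 mm long, 45 mm tall, on the slide. The point is the foot of its flat end face, on the board's top, facing the fore part; the face is 40 mm wide and 42 mm tall, at y = +45 mm in the board's frame when open. It is 40 mm wide for 26 mm behind the face, then widens to 56
- heel_tab (a point): pale wooden grip tab standing up from the heel part: 24 mm along the board's x, 18 mm along its y, its top 78 mm above the board's top, clear of the heel from 45 mm up. The point is on its centre line, 64 mm above the board's top, 42 mm behind the heel's flat face
- rack: the plywood spacer rack, fixed, 70 mm (its x) by 166 mm (its y), floor 6 mm thick with ribs up to 18 mm above the bench; origin at the centre of its underside. Four slots 19 mm wide along its x, at y = -57, -19, +19 and +57 mm, each holding one spacer upright, spacer width along the rack's x
- spacer1_mid (a point): beech spacer 1, a plain rectangular piece of pale wood 44 mm wide (its x) by 15 mm thick (its y) by 56 mm tall (its z), about 30 g; all four are alike. This point is its centre. At the start it stands upright in a slot of the rack
- spacer2_mid (a point): beech spacer 2, a plain rectangular piece of pale wood 44 mm wide (its x) by 15 mm thick (its y) by 56 mm tall (its z), about 30 g; all four are alike. This point is its centre. At the start it stands upright in a slot of the rack
- spacer3_mid (a point): beech spacer 3, a plain rectangular piece of pale wood 44 mm wide (its x) by 15 mm thick (its y) by 56 mm tall (its z), about 30 g; all four are alike. This point is its centre. At the start it stands upright in a slot of the rack
- spacer4_mid (a point): beech spacer 4, a plain rectangular piece of pale wood 44 mm wide (its x) by 15 mm thick (its y) by 56 mm tall (its z), about 30 g; all four are alike. This point is its centre. At the start it stands upright in a slot of the rack
- hammer: bystander: a hammer lying on the bench, 260 mm long; origin on its underside
- tin: bystander: a closed steel tin, 70 mm across and 85 mm tall; origin at the centre of its underside
- block: bystander: a dark wooden block 80 by 110 by 50 mm; origin at the centre of its underside
Mind the look-alikes: they are no part of the job. What is shaped like the part that bears spacer3_mid but black or green is not meant.

How it is judged:
By the outcome, as a careful person would: the job done as asked, in the order asked, and still so for the second after the job is handed in, while the arm keeps its last pose, push and grip.
It also fails if it takes over 72 s, if anything falls off the work surface, if the arm or the gripper's body presses on something with over 40 N, if the wrist force passes 120 N, or if a joint passes its speed limit or range.

ROBOT

A 6-joint arm with a two-finger parallel gripper is mounted at the origin on the work surface. World frame = base frame: x ahead of the robot, y to its left, z up, the work surface at z = 0. Lengths are in m, angles in rad, forces in N, time in s.
With the tool pointing down it reaches from about 0.3 to 0.775 m from the base axis. Payload 14.6 kg.
Tool frame: the origin (TCP) lies midway between the tips of the shut fingers; the grasp point (between the pads) lies 19 mm behind it (ctrl.hold_point_z is the distance from the TCP to the grasp point, in m); z points along the fingers, x is the direction in which the jaws open and shut, and the axes are right-handed (so a half turn about z gives the same grasp; the last joint's range is limited). The gripper opens to 94 mm and grips with 3 to 60 N. Pads are 16 mm wide; open, the fingers measure 119 mm over their backs; the gripper's body (75 mm by 177 mm) begins 78 mm behind the grasp point.
Start: joints at [1.042, 0.3, 1.521, -0, 1.321, -0.067], TCP at [0.245, 0.492, 0.205] pointing down, gripper open.
Joint ranges: [-3.03, 3.03], [-0.79, 2.21], [0.23, 2.52], [-1.04, 4.18], [0, 3.07], [-2.55, 2.55]. Speed limits (rad/s): [2.22, 2.22, 2.57, 3.14, 3.14, 3.14].

INTERFACE

Orientations are given as [roll, pitch, yaw] about the fixed x, y, z axes, in that order (R = Rz(yaw) Ry(pitch) Rx(roll)).
In Python, from station import ctrl, viewer, ticket, nets gives the robot as it stands.
- The arm moves only by the tool carry_out, never from a script. Its argument "commands" is one flat list of numbers, 7 for each row, row after row: the closure, from -1 (fully open) to 1 (shut), so that 0 is half open, then the shift along the world's x, y, z in cm, then the turn, a rotation vector about the world's x, y, z in rad. In form: [gripper, tx, ty, tz, ax, ay, az, gripper, tx, ty, tz, ax, ay, az, ...]. A call has 1 to 12 rows; each row is the pose to reach, as a shift and turn from the pose measured when the call began; what a row does not reach only later rows make up. A row lasts 1/12 s, in which the tool goes at most 41.7 mm and 7.16 degrees, less where a joint would pass 70% of its speed; a pose out of reach is approached as far as the arm can. A call with a gripper value outside its range is refused whole. The fingers move at their own pace and stop on an object; "force" is the grip in N (left out, the last holds). Time passes only in rows, so rows that repeat a pose let the fingers close. It gives the time, the measured TCP pose, the force and the opening at its end, in the units of the state.
- ctrl.get_obs(): the state, without advancing time (a new reading comes with each control period).
- viewer.camera(name): name is "scene" or "top" or "wrist"; returns (picture, depth): 420x560x3 uint8, blue, green, red; 420x560 float32, m along the optical axis (not along the pixel's ray), 0 where there is no reading.
- viewer.camera_info(name): a dict with "fx", "fy", "cx", "cy" (pixels), "R" (3x3) and "t" (3): a world point X has camera coordinates R X + t. Camera axes: x right, y down, z forward; pixel columns grow to the right and rows downward; lengths in m; the calibration is good to about 2 mm. A picture is of the moment at which its call begins: read the wrist's pose just before it. camera_info takes no time and is no camera call; for the wrist camera it gives the pose at the moment of the call.
- ticket.hand_in(): hands the job in, once; it reports no verdict.
Trained networks look in the newest picture that a camera, given by its name, has taken for a name from the list of things; names that differ only in an ending like _2 or _b are one class to them, and where a whole thing is asked for, a point or a joint stands for the part that bears it (a point fixed in the world has none). Each returns a list of dicts, best first, with "confidence" (0 to 1); they miss things now and then, are a little off and sometimes report something else, mostly with a low value. They report only what shows in the picture. A call takes as long as a camera call. They do not tell look-alikes from the thing itself.
- nets.silhouettes(camera, thing): "region" (420x560 bool, what is visible of it) and "extent" ([left, top, right, bottom] in pixels, round what is visible of it).
The state is a dict: "time_s": time; "qpos": joint angles; "joint_vel": joint speeds; "tau": joint torques, N m; "ee_pos": TCP position; "eef_rot": TCP orientation; "force": force on the tool from outside, world axes, zero at the start; "moment": the same for the moment, N m; "grip_width": finger opening in m.
Only numpy, scipy, OpenCV 4.12 (cv2) and the standard library are available. Lean on these libraries where they do the work, as an engineer would, in place of code of your own. Each camera call takes 0.05 s, during which the arm holds its last target. There are 200 camera calls.

## Working session

There is one attempt and no reset: what is moved stays moved. The work goes in short steps, Python scripts to look and compute and a tool call to move; the robot and the scene stay as the last step left them, time stands still between calls to the robot, and variables do not carry over. Pictures are saved under pics/ and viewed, about 8 in all and at most 12, crops included, and the job is handed in when it is done.

Besides the shell and the picture viewer there is one more tool, called after ">>>" as a command line: name --argument value ..., lists and objects as JSON in quotes. carry_out: Moves the arm, as the interface text tells. Its arguments: {"type":"object","properties":{"commands":{"type":"array","items":{"type":"number"}},"force":{"type":"number"}},"required":["commands"]}

```bash
mkdir -p pics; ls; python3 - <<'E'
from station import ctrl, viewer, ticket, nets
import cv2, numpy as np
ims=[]
for n in ("scene","top"):
    im,d=viewer.camera(n); np.savez(f"pics/{n}0.npz",im=im,d=d,**viewer.camera_info(n)); cv2.imwrite(f"pics/{n}0.png",im)
    i=viewer.camera_info(n); print(n,i)
o=ctrl.get_obs(); print(o, ctrl.hold_point_z)
E
```

```text
pics
scene {'fx': 488.19047278139465, 'fy': 488.19047278139465, 'cx': 274.76202491695295, 'cy': 202.40654537459918, 'R': array([[ 0.58636395,  0.80995467,  0.01227789],
       [ 0.69847205, -0.49786383, -0.51407043],
       [-0.41026103,  0.31000813, -0.8576601 ]]), 't': array([-0.38946298, -0.36392078,  1.31977963])}
top {'fx': 452.3148671006903, 'fy': 452.3148671006903, 'cx': 284.5470241416626, 'cy': 219.99147017074094, 'R': array([[ 0.00614582, -0.99995752,  0.0068694 ],
       [-0.98549038, -0.00722185, -0.16957757],
       [ 0.16961998, -0.00572753, -0.9854929 ]]), 't': array([0.01575174, 0.6011741 , 1.07453585])}
{'time_s': 0.1, 'qpos': array([ 1.04238352e+00,  3.00419540e-01,  1.52154290e+00,  2.66215722e-05,
        1.32068653e+00, -6.65982164e-02]), 'joint_vel': array([ 6.24179098e-05, -1.04995779e-03, -2.05835969e-03,  9.80919776e-04,
       -1.11244700e-03,  1.73690533e-04]), 'tau': array([ 1.23695718e-03, -5.32642901e+01, -3.53284013e+01,  7.09604868e-02,
        2.34725088e-02, -1.24752637e-04]), 'ee_pos': array([0.24493846, 0.49217763, 0.20493076]), 'eef_rot': array([-3.14149663e+00,  1.05225594e-03,  1.10897518e+00]), 'force': array([-0.27172107,  0.07367023, -0.20923506]), 'moment': array([0.02461067, 0.02687487, 0.00236572]), 'grip_width': 0.09389278225199003} 0.0188
```

View pics/scene0.png

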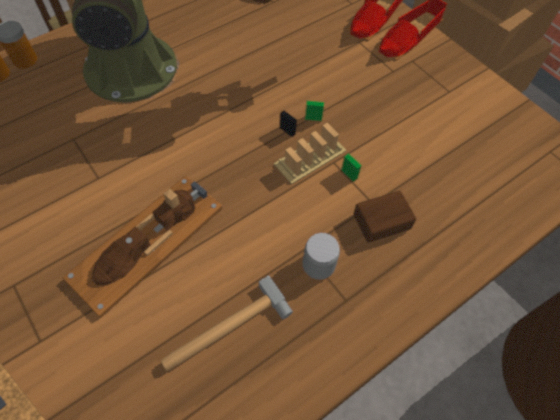

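View pics/top0.png

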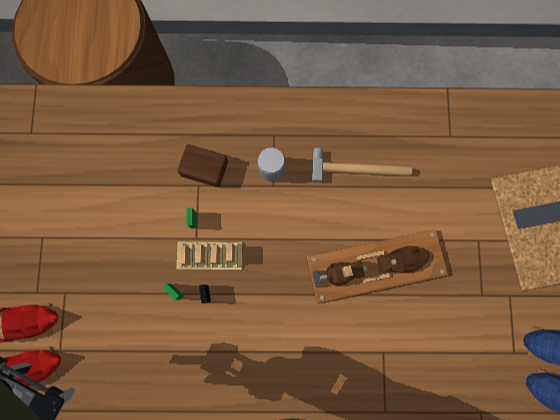

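Scene picture: board at left (fore part about (120,255), tab at (172,199)), rack with four spacers at (310,155), green and black look-alikes around it. Top picture: rack at (210,256), board at (378,267) with its toe to the right, tin, hammer and block above.

```bash
cat > h.py <<'E'
from station import ctrl, viewer, ticket, nets
import cv2, numpy as np
from scipy.spatial.transform import Rotation as Ro
np.set_printoptions(precision=4,suppress=True)
def shot(n):
    i=viewer.camera_info(n); im,d=viewer.camera(n)
    v,u=np.mgrid[:420,:560]
    pc=np.stack([(u-i['cx'])/i['fx']*d,(v-i['cy'])/i['fy']*d,d],-1)
    W=(pc-i['t'])@i['R']; W[d<=0]=np.nan
    return im,d,W,i
def rect(P):
    (c,s,a)=cv2.minAreaRect(P.astype(np.float32)*1000)
    return np.array(c)/1000,np.array(s),a
E
python3 - <<'E'
from h import *
for n in ("top","scene"):
    im,d,W,i=shot(n)
    for t,lo,hi in (("bed",.012,.024),("rack",.012,.024),("spacer1_mid",.055,.07),("heel_tab",.09,.105),("fore_face",.05,.07),("tin",.07,.1),("hammer",.01,.1),("block",.03,.1)):
        for r in nets.silhouettes(n,t)[:6]:
            m=r["region"]; P=W[m]; P=P[(P[:,2]>lo)&(P[:,2]<hi)]
            if r['confidence']<.3: continue
            if len(P)<4: print(n,t,r['confidence'],r['extent'],len(P),np.nanmax(W[m][:,2]));continue
            print(n,t,round(r['confidence'],2),r['extent'],len(P),'mean',P.mean(0),'rect',*rect(P[:,:2]),'zmed',np.median(P[:,2]), im[m].mean(0).astype(int))
E
```

```text
top bed 0.69 [308.6, 231.4, 448.4, 303.8] 4223 mean [ 0.4927 -0.2139  0.0186] rect [ 0.4938 -0.2144] [120.1412 340.0856] 12.20876693725586 zmed 0.01864276181492853 [ 54  88 128]
top bed 0.31 [329.2, 261.2, 364.8, 284.0] 0 0.10154012119852504
top rack 0.6 [178.7, 240.6, 241.7, 269.1] 380 mean [0.5156 0.2016 0.018 ] rect [0.5148 0.2143] [ 63.3814 150.8474] 0.607995867729187 zmed 0.01823760382757863 [ 88 126 143]
top spacer1_mid 0.53 [227.2, 243.2, 234.7, 260.2] 113 mean [0.5193 0.1542 0.0625] rect [0.5204 0.1544] [41.4674 15.4501] 1.6710392236709595 zmed 0.06233113699776399 [ 90 129 164]
top heel_tab 0.77 [327.2, 261.0, 366.1, 285.8] 82 mean [ 0.4749 -0.1291  0.0963] rect [ 0.4749 -0.1294] [23.7057 18.2133] 11.9430513381958 zmed 0.09616516285673513 [38 58 86]
top heel_tab 0.37 [257.3, 145.1, 285.9, 180.5] 10 mean [0.7439 0.056  0.0905] rect [0.7469 0.0539] [49.4788 38.1893] 24.6624813079834 zmed 0.0905144887442829 [143 140 139]
top fore_face 0.93 [377.3, 245.5, 430.5, 274.1] 618 mean [ 0.5025 -0.2565  0.0575] rect [ 0.5046 -0.26  ] [54.7654 93.9583] 7.719878673553467 zmed 0.05788596705
[... 1504 characters left out ...]
e fore_face 0.46 [287.2, 147.9, 301.1, 175.1] 140 mean [0.5236 0.151  0.0605] rect [0.522  0.1522] [43.7019 17.0453] 2.130908727645874 zmed 0.06166991522808411 [ 68 101 129]
scene tin 0.77 [299.4, 225.7, 344.4, 277.9] 917 mean [0.7498 0.0496 0.0835] rect [0.7479 0.0513] [66.2857 65.6688] 72.74684143066406 zmed 0.084812674291225 [120 121 123]
scene hammer 0.77 [159.2, 273.2, 293.9, 367.2] 2222 mean [ 0.7512 -0.1663  0.0234] rect [ 0.755  -0.1832] [259.1458  88.4137] 89.37141418457031 zmed 0.02422063940061979 [ 89 120 146]
scene block 0.7 [351.6, 192.8, 417.8, 241.4] 1819 mean [0.7514 0.225  0.0483] rect [0.7485 0.2303] [110.3839  80.3307] 73.76908111572266 zmed 0.049503132634797435 [32 50 75]
```

```bash
cat >> h.py <<'E'
BA=np.radians(12.2); BC=np.array([.4938,-.2146])
BX=np.array([np.cos(BA),np.sin(BA)]); BY=np.array([-np.sin(BA),np.cos(BA)])
def tob(P): return np.stack([(P[...,:2]-BC)@BX,(P[...,:2]-BC)@BY,P[...,2]-.018],-1)
def fromb(x,y): return BC+x*BX+y*BY
E
python3 - <<'E'
from h import *
for n in ("top","scene"):
    im,d,W,i=shot(n)
    B=tob(W); ok=(abs(B[...,0])<.012)&(B[...,2]>.036)&(B[...,2]<.05)
    y=B[ok][:,1]; f=y[y<.03]; h=y[(y>.03)]
    print(n,'fore max y',np.sort(f)[-8:],'heel min y',np.sort(h)[:8])
    y2=B[(abs(B[...,0])<.012)&(B[...,2]<.006)&(abs(B[...,1])<.06)][:,1]; print('floor',y2.min(),y2.max())
    m=(W[...,2]>.056)&(W[...,2]<.068)&(abs(W[...,0]-.52)<.06)&(abs(W[...,1]-.21)<.12)
    k,l,s,c=cv2.connectedComponentsWithStats(m.astype(np.uint8))
    for j in range(1,k):
        if s[j,4]>30:
            P=W[l==j]; print(s[j,4],*rect(P[:,:2]),P[:,2].mean(),im[l==j].mean(0))
E
```

```text
top fore max y [-0.0019 -0.0016 -0.0015 -0.0011 -0.0009 -0.0009 -0.0008 -0.0006] heel min y [0.045  0.0451 0.0451 0.0458 0.0461 0.0461 0.0464 0.0469]
floor -0.00213687091742105 0.036888930662771165
118 [0.5203 0.1546] [41.7762 15.299 ] 1.3635104894638062 0.06231366326587144 [104.822  150.2203 190.5254]
116 [0.5147 0.2687] [41.8141 15.6928] 1.023371696472168 0.06242989068138427 [104.1638 149.3362 188.9828]
116 [0.5179 0.2299] [42.4281 15.3085] 2.0776491165161133 0.06220916389774701 [105.6207 151.2759 192.1121]
113 [0.5168 0.1933] [44.0338 15.4613] 0.30611804127693176 0.06237981774806617 [104.7876 150.3186 190.8761]
scene fore max y [-0.0041 -0.0036 -0.0035 -0.0034 -0.0032 -0.0031 -0.003  -0.0027] heel min y [0.0434 0.0435 0.0435 0.0439 0.0442 0.0443 0.0444 0.0444]
floor 0.0003955055434029784 0.044578534708119025
120 [0.5142 0.2658] [17.8453 44.5439] 85.98320770263672 0.061862163028202535 [ 83.4917 125.1917 162.5   ]
131 [0.5178 0.2282] [44.6214 17.0625] 2.5241918563842773 0.06134230602584131 [ 82.5573 123.6107 160.5649]
122 [0.5174 0.1904] [44.7633 16.2435] 0.5791921615600586 0.06178998424214787 [ 84.0246 126.1148 163.2705]
128 [0.5209 0.1531] [17.7704 45.4927] 89.20782470703125 0.061224026176207084 [ 84.1328 125.9531 163.1016]
```

>>> carry_out --commands '[-0.3,27.6,-33.8,-2,0,0,-1.07,-0.3,27.6,-33.8,-2,0,0,-1.07,-0.3,27.6,-33.8,-2,0,0,-1.07,-0.3,27.6,-33.8,-2,0,0,-1.07,-0.3,27.6,-33.8,-2,0,0,-1.07,-0.3,27.6,-33.8,-2,0,0,-1.07,-0.3,27.6,-33.8,-2,0,0,-1.07,-0.3,27.6,-33.8,-2,0,0,-1.07,-0.3,27.6,-33.8,-2,0,0,-1.07,-0.3,27.6,-33.8,-2,0,0,-1.07,-0.3,27.6,-33.8,-2,0,0,-1.07,-0.3,27.6,-33.8,-2,0,0,-1.07]' --force 20

```text
time_s: 2.1
ee_pos: [0.5229, 0.1511, 0.1849]
eef_rot: [3.141, 0.0, 0.035]
force: [-0.8, -0.1, 0.2]
grip_width: 0.0611
```

```bash
python3 - <<'E'
from h import *
im,d,W,i=shot("wrist"); cv2.imwrite("pics/w1.png",im)
o=ctrl.get_obs(); print(o['time_s'],o['ee_pos'],o['eef_rot'],o['grip_width'])
m=(W[...,2]>.056)&(W[...,2]<.068)
k,l,s,c=cv2.connectedComponentsWithStats(m.astype(np.uint8))
for j in range(1,k):
    if s[j,4]>100:
        P=W[l==j]; print(s[j],*rect(P[:,:2]),P[:,2].mean())
E
```

```text
2.15 [0.5218 0.1528 0.185 ] [3.1415 0.0006 0.0361] 0.0611639977598401
[161  25  40  48 508] [0.4251 0.2931] [43.2006 14.5799] 47.584598541259766 0.05672728193625459
[253  72  47  20 835] [0.5139 0.2682] [15.1932 43.2133] 89.95068359375 0.062144346536212834
[352  91  46  17 480] [0.6084 0.2562] [43.1157 14.4681] 2.1423871517181396 0.0567485983790362
[256 115  46  18 731] [0.5174 0.2303] [43.3389 14.9664] 0.025097224861383438 0.062132212794166565
[158 126  45  21 389] [0.42   0.2157] [42.8301 14.5619] 10.288025856018066 0.05662644311967683
[255 155  44  17 683] [0.5166 0.1924] [15.0766 43.4747] 89.9119873046875 0.061925671340398766
[259 192  43  16 626] [0.5211 0.1544] [15.6475 43.1325] 89.7854995727539 0.061788794851555244
[444 263  57  27 376] [0.7324 0.0779] [58.4038 16.3628] 30.89451026916504 0.06202850112800311
[218 386  29   7 142] [ 0.4685 -0.0937] [35.684   9.8964] 3.4641220569610596 0.05800110255809647
```

View pics/w1.png

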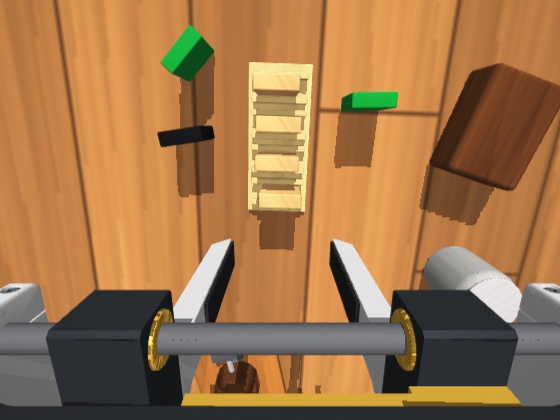

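The wrist picture shows the four pale spacers at (277,82), (278,124), (277,163) and (280,200). The green and black look-alikes stand clear of the finger span.

>>> carry_out --commands '[-0.3,-0.1,0.15,-4,0,0,-0.02,-0.3,-0.1,0.15,-8,0,0,-0.02,-0.3,-0.1,0.15,-11.5,0,0,-0.02,-0.3,-0.1,0.15,-14,0,0,-0.02,-0.3,-0.1,0.15,-16.1,0,0,-0.02,-0.3,-0.1,0.15,-16.1,0,0,-0.02,1,-0.1,0.15,-16.1,0,0,-0.02,1,-0.1,0.15,-16.1,0,0,-0.02,1,-0.1,0.15,-16.1,0,0,-0.02,1,-0.1,0.15,-16.1,0,0,-0.02,1,-0.1,0.15,-16.1,0,0,-0.02]' --force 25

```text
time_s: 3.07
ee_pos: [0.5216, 0.1548, 0.0258]
eef_rot: [-3.141, -0.002, 0.016]
force: [-2.5, 1.2, 8.6]
grip_width: 0.044
```

>>> carry_out --commands '[1,0,0,4,0,0,0,1,0,0,8,0,0,0,1,0,-1,11.5,0,0,0,1,-0.5,-4,13.5,0,0,0.05,1,-1,-8,13.5,0,0,0.1,1,-1.5,-12,13.5,0,0,0.15,1,-1.8,-16,13.5,0,0,0.2,1,-2,-20,13.5,0,0,0.2,1,-2.2,-24,13.5,0,0,0.2,1,-2.5,-28,13.5,0,0,0.2,1,-2.7,-32,13.5,0,0,0.2,1,-2.97,-35,13.5,0,0,0.2]'

```text
time_s: 4.07
ee_pos: [0.4914, -0.198, 0.1619]
eef_rot: [3.141, -0.003, 0.215]
force: [-0.2, 1.1, -0.4]
grip_width: 0.0443
```

```bash
python3 - <<'E'
from h import *
im,d,W,i=shot("wrist"); cv2.imwrite("pics/w2.png",im)
o=ctrl.get_obs(); print(o['time_s'],o['ee_pos'],o['eef_rot'],o['grip_width'],o['force'])
for n in ("top","scene"):
    im2,d2,W2,i2=shot(n); m=(W2[...,2]>.075)&(abs(W2[...,0]-.5)<.06)&(abs(W2[...,1]+.2)<.05)
B=tob(W); ok=(abs(B[...,0])<.014)&(B[...,2]>.036)&(B[...,2]<.044)
y=np.sort(B[ok][:,1]); f=y[y<.03];h=y[y>.03]; print(len(f),f[-8:] if len(f) else'',len(h),h[:8])
E
```

```text
4.1167 [ 0.491  -0.2015  0.1617] [ 3.1403 -0.0028  0.2127] 0.043844556898564216 [-1.1314 -2.8408 -0.1231]
174 [-0.0013 -0.0013 -0.0013 -0.0013 -0.0012 -0.0012 -0.0012 -0.0011] 1542 [0.0449 0.0449 0.045  0.045  0.045  0.045  0.045  0.045 ]
```

View pics/w2.png

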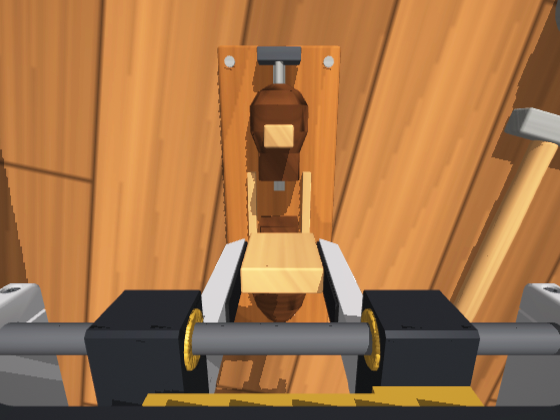

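The wrist picture shows the spacer held upright, centred between the strips, with its top at (283,250) and the tab at (279,135). The gap measures about 46 mm, so two spacers are needed.

>>> carry_out --commands '[1,0.1,-0.4,0,0,0,0,1,0.1,-0.4,-4,0,0,0,1,0.1,-0.4,-7.5,0,0,0,1,0.1,-0.4,-10,0,0,0,1,0.1,-0.4,-11.5,0,0,0,1,0.1,-0.4,-12.2,0,0,0,1,0.1,-0.4,-12.2,0,0,0,1,0.1,-0.4,-12.2,0,0,0,1,0.1,-0.4,-12.2,0,0,0]'

```text
time_s: 4.97
ee_pos: [0.492, -0.2002, 0.0398]
eef_rot: [-3.141, -0.001, 0.214]
force: [-6.4, -1.7, -3.5]
grip_width: 0.0437
```

```bash
python3 - <<'E'
from h import *
o=ctrl.get_obs(); print(o['time_s'],o['ee_pos'],tob(o['ee_pos']),o['eef_rot'],o['grip_width'],o['force'])
E
```

```text
4.9667 [ 0.492  -0.2002  0.0398] [0.0013 0.0145 0.0218] [-3.1407 -0.0009  0.214 ] 0.04369107223565009 [-6.3869 -1.684  -3.479 ]
```

>>> carry_out --commands '[1,-0.1,-0.03,0,0,0,0,1,-0.05,-0.25,0,0,0,0,1,0,-0.5,0,0,0,0,1,0,-0.5,0,0,0,0,1,0,-0.5,0,0,0,0,1,0,-0.5,0,0,0,0]'

```text
time_s: 5.47
ee_pos: [0.4921, -0.2052, 0.0399]
eef_rot: [-3.141, -0.001, 0.214]
force: [-0.3, -0.2, -0.3]
grip_width: 0.044
```

```bash
cat > s.py <<'E'
from h import *
o=ctrl.get_obs(); f=o['force'];print(o['time_s'],o['ee_pos'],'board',tob(o['ee_pos']),o['eef_rot'],o['grip_width'],'F board',f[:2]@BX,f[:2]@BY,f[2])
E
python3 s.py
```

```text
5.4667 [ 0.4921 -0.2052  0.0399] board [0.0004 0.0095 0.0219] [-3.1409 -0.0012  0.214 ] 0.043954719423988355 F board -0.27945630378366076 -0.10202559039063341 -0.2846732406847894
```

>>> carry_out --commands '[1,0,-0.1,-0.1,0,0,0,1,0.05,-0.2,-0.15,0,0,0,1,0.05,-0.25,-0.18,0,0,0,1,0.05,-0.25,-0.18,0,0,0,1,0.05,-0.25,-0.18,0,0,0]'

```text
time_s: 5.88
ee_pos: [0.4926, -0.2077, 0.038]
eef_rot: [-3.141, -0.001, 0.214]
force: [-0.3, -0.3, -1.0]
grip_width: 0.0439
```

```bash
python3 s.py
```

```text
5.8833 [ 0.4926 -0.2077  0.038 ] board [0.0002 0.007  0.02  ] [-3.1408 -0.0011  0.2139] 0.04393708565447171 F board -0.3211751313205853 -0.26648694811257595 -0.9650028466011374
```

>>> carry_out --commands '[1,0.01,-0.05,0,0,0,0,1,0.02,-0.1,-0.02,0,0,0,1,0.02,-0.1,-0.02,0,0,0,1,0.02,-0.1,-0.02,0,0,0]'

```text
time_s: 6.22
ee_pos: [0.4927, -0.2085, 0.0378]
eef_rot: [-3.14, -0.001, 0.214]
force: [-1.1, 3.9, 1.2]
grip_width: 0.044
```

```bash
python3 s.py
```

```text
6.2167 [ 0.4927 -0.2085  0.0378] board [0.0002 0.0062 0.0198] [-3.1402 -0.0009  0.214 ] 0.04400038690903196 F board -0.2412950327129949 4.001714692030242 1.1759395479675538
```

>>> carry_out --commands '[-0.3,0,0,0,0,0,0,-0.3,0,0,0,0,0,0,-0.3,0,0,0,0,0,0,-0.3,0,0,0,0,0,0,-0.3,0,0,2,0,0,0,-0.3,0,0,6,0,0,0,-0.3,0,0,10,0,0,0,-0.3,0,2,13.5,0,0,0,-0.3,0,6,13.5,0,0,0,-0.3,0,7,13.5,0,0,0,-0.3,0,7,13.5,0,0,0,-0.3,0,7,13.5,0,0,0]'

```text
time_s: 7.22
ee_pos: [0.4926, -0.1384, 0.1725]
eef_rot: [-3.14, -0.0, 0.215]
force: [-0.5, 0.4, 0.4]
grip_width: 0.0611
```

```bash
python3 s.py; python3 - <<'E'
from h import *
im,d,W,i=shot("top"); cv2.imwrite("pics/t3.png",cv2.resize(im[200:320,290:460],None,fx=4,fy=4))
im,d,W,i=shot("scene"); 
B=tob(W); m=(abs(B[...,0])<.03)&(B[...,1]>-.01)&(B[...,1]<.045)&(B[...,2]>.049)&(B[...,2]<.065)
P=B[m]; print(len(P),*rect(P[:,:2]),P[:,2].mean()); cv2.imwrite("pics/s3.png",cv2.resize(im[150:330,40:250],None,fx=3.3,fy=3.3))
E
```

```text
7.2167 [ 0.4926 -0.1384  0.1725] board [0.015  0.0747 0.1545] [-3.1403 -0.0004  0.2153] 0.06110808728002256 F board -0.3667976863400868 0.5101257315932399 0.41483109508359894
164 [0.0003 0.0049] [15.5518 45.8567] 89.18904113769531 0.05603123456363437
```

View pics/s3.png

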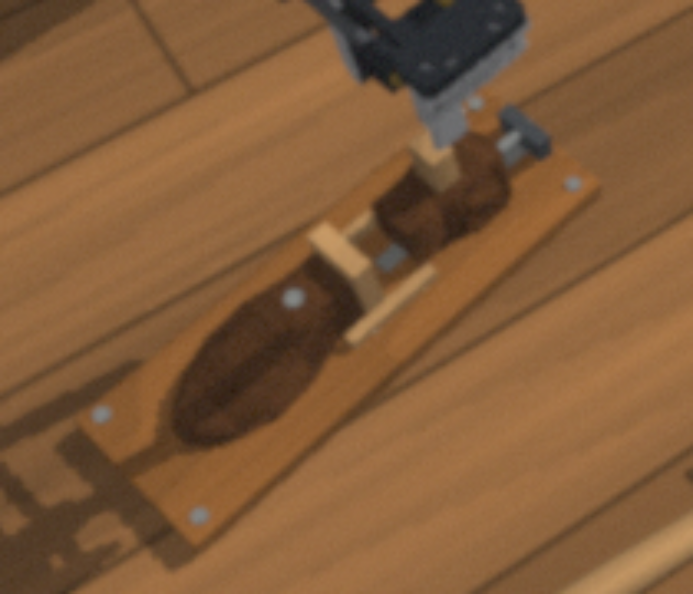

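The scene crop shows spacer 1 upright and flush against the fore part at about (345,265), with an open gap up to the heel.

>>> carry_out --commands '[-0.3,0.5,4,0,0,0,-0.05,-0.3,1,8,0,0,0,-0.1,-0.3,1.5,12,0,0,0,-0.15,-0.3,2,16,0,0,0,-0.2,-0.3,2.4,20,0,0,0,-0.2,-0.3,2.4,24,0,0,0,-0.2,-0.3,2.4,28,0,0,0,-0.2,-0.3,2.4,31.5,0,0,0,-0.2,-0.3,2.4,33.1,-3,0,0,-0.2,-0.3,2.4,33.1,-5,0,0,-0.2,-0.3,2.4,33.1,-5,0,0,-0.2,-0.3,2.4,33.1,-5,0,0,-0.2]'

```text
time_s: 8.32
ee_pos: [0.5166, 0.1908, 0.1214]
eef_rot: [-3.141, 0.002, 0.013]
force: [0.7, -0.1, -0.0]
grip_width: 0.061
```

```bash
python3 s.py;  python3 - <<'E'
from h import *
im,d,W,i=shot("wrist"); cv2.imwrite("pics/w4.png",im)
m=(W[...,2]>.056)&(W[...,2]<.068)
k,l,s,c=cv2.connectedComponentsWithStats(m.astype(np.uint8))
for j in range(1,k):
    if s[j,4]>100:
        P=W[l==j]; print(s[j],*rect(P[:,:2]),P[:,2].mean())
E
```

```text
8.3167 [0.5166 0.1908 0.1214] board [0.1079 0.3914 0.1034] [-3.1407  0.0024  0.0127] 0.06100110973017562 F board 0.6572371391939091 -0.22003141213891894 -0.02780843551622192
[140  61  47  56 763] [0.4253 0.2933] [43.1987 14.6575] 47.84877014160156 0.05668040122718625
[ 251  116   58   21 1169] [0.5141 0.2681] [43.7517 14.8034] 0.7891164422035217 0.0621825589500514
[371 134  56  20 615] [0.6081 0.256 ] [42.8615 14.6791] 0.9685843586921692 0.05660600171705287
[ 256  165   55   21 1050] [0.5174 0.2302] [43.3671 15.2833] 0.04991260915994644 0.06201862045570441
[138 179  54  25 511] [0.4202 0.2157] [43.272  14.2852] 9.759408950805664 0.05658914572698922
[255 211  53  19 994] [0.5162 0.1925] [43.3968 15.1369] 0.17159290611743927 0.0617380364196865
```

>>> carry_out --commands '[-0.3,0,0.1,-3,0,0,-0.01,-0.3,0,0.1,-6,0,0,-0.01,-0.3,0,0.1,-8.5,0,0,-0.01,-0.3,0,0.1,-9.6,0,0,-0.01,-0.3,0,0.1,-9.6,0,0,-0.01,-0.3,0,0.1,-9.6,0,0,-0.01,1,0,0.1,-9.6,0,0,-0.01,1,0,0.1,-9.6,0,0,-0.01,1,0,0.1,-9.6,0,0,-0.01,1,0,0.1,-9.6,0,0,-0.01,1,0,0.1,-9.6,0,0,-0.01]'

```text
time_s: 9.28
ee_pos: [0.5179, 0.192, 0.028]
eef_rot: [-3.14, -0.002, 0.002]
force: [-0.8, -0.9, 8.2]
grip_width: 0.0441
```

```bash
python3 s.py
```

```text
9.2833 [0.5179 0.192  0.028 ] board [0.1095 0.3923 0.01  ] [-3.1395 -0.0018  0.0023] 0.0440724374213691 F board -0.9576145797414133 -0.6750448192509244 8.234661091958397
```

>>> carry_out --commands '[1,0,0,4,0,0,0,1,0,0,8,0,0,0,1,0,-2,11.5,0,0,0,1,-0.5,-6,13.7,0,0,0.05,1,-1,-10,13.7,0,0,0.1,1,-1.5,-14,13.7,0,0,0.15,1,-1.8,-18,13.7,0,0,0.21,1,-2,-22,13.7,0,0,0.21,1,-2.2,-26,13.7,0,0,0.21,1,-2.5,-30,13.7,0,0,0.21,1,-2.7,-34,13.7,0,0,0.21,1,-2.9,-37,13.7,0,0,0.21]'

```text
time_s: 10.28
ee_pos: [0.4883, -0.1808, 0.1656]
eef_rot: [-3.14, -0.002, 0.211]
force: [1.5, -0.0, -0.1]
grip_width: 0.0438
```

>>> carry_out --commands '[1,0,-0.3,0,0,0,0,1,0,-0.3,0,0,0,0,1,0,-0.3,0,0,0,0]'

```text
time_s: 10.53
ee_pos: [0.4883, -0.1834, 0.1658]
eef_rot: [-3.14, -0.003, 0.211]
force: [-0.0, 0.8, -0.9]
grip_width: 0.0436
```

```bash
python3 s.py;  python3 - <<'E'
from h import *
im,d,W,i=shot("wrist"); cv2.imwrite("pics/w5.png",im)
E
```

```text
10.5333 [ 0.4883 -0.1834  0.1658] board [0.0012 0.0317 0.1478] [-3.1402 -0.0026  0.2109] 0.04356933102291868 F board 0.12984538539325333 0.7416961494069233 -0.8832177002440994
```

View pics/w5.png

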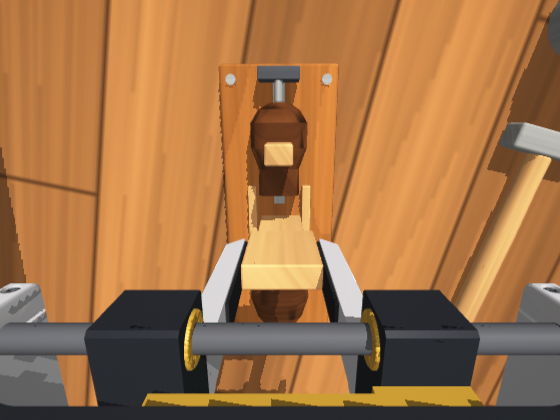

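The wrist picture shows the second spacer held upright at (283,260), with the strips and heel ahead of it. It needs to move 6 mm toward the fore part before lowering.

>>> carry_out --commands '[1,0.04,-0.62,0,0,0,0,1,0.04,-0.62,-1,0,0,0,1,0.04,-0.62,-5,0,0,0,1,0.04,-0.62,-8,0,0,0,1,0.04,-0.62,-10,0,0,0,1,0.04,-0.62,-11.5,0,0,0,1,0.04,-0.62,-12.3,0,0,0,1,0.04,-0.62,-12.3,0,0,0,1,0.04,-0.62,-12.3,0,0,0]'

```text
time_s: 11.33
ee_pos: [0.489, -0.1887, 0.0428]
eef_rot: [-3.14, -0.003, 0.213]
force: [-0.3, -0.2, -0.3]
grip_width: 0.0438
```

```bash
python3 s.py
```

```text
11.3333 [ 0.489  -0.1887  0.0428] board [0.0008 0.0263 0.0248] [-3.1402 -0.0026  0.2125] 0.04376637382009217 F board -0.32560721555073063 -0.11630398175324028 -0.3465317135587648
```

>>> carry_out --commands '[1,0.02,-0.2,-0.1,0,0,0,1,0.04,-0.4,-0.2,0,0,0,1,0.04,-0.45,-0.25,0,0,0,1,0.04,-0.45,-0.25,0,0,0,1,0.04,-0.45,-0.25,0,0,0]'

```text
time_s: 11.75
ee_pos: [0.4894, -0.1933, 0.0405]
eef_rot: [-3.14, -0.003, 0.212]
force: [-0.3, -0.3, -0.3]
grip_width: 0.0438
```

```bash
python3 s.py
```

```text
11.75 [ 0.4894 -0.1933  0.0405] board [0.0002 0.0217 0.0225] [-3.1404 -0.0028  0.2123] 0.04382363953013681 F board -0.354951454614043 -0.23611876857834269 -0.3222153735478745
```

Still no contact, so I'll keep creeping down and toward spacer 1.

>>> carry_out --commands '[1,0.01,-0.05,-0.05,0,0,0,1,0.01,-0.07,-0.1,0,0,0,1,0.01,-0.07,-0.1,0,0,0,1,0.01,-0.07,-0.1,0,0,0]'

```text
time_s: 12.08
ee_pos: [0.4897, -0.1941, 0.0397]
eef_rot: [-3.141, -0.003, 0.212]
force: [-0.2, 0.5, 1.4]
grip_width: 0.0439
```

```bash
python3 s.py
```

```text
12.0833 [ 0.4897 -0.1941  0.0397] board [0.0003 0.0209 0.0217] [-3.1406 -0.0031  0.2124] 0.04387035962231521 F board -0.13106196543453055 0.5193333104833676 1.3833300622782847
```

>>> carry_out --commands '[1,0.01,-0.05,-0.03,0,0,0,1,0.01,-0.05,-0.03,0,0,0,-0.3,0.01,-0.05,-0.03,0,0,0,-0.3,0.01,-0.05,-0.03,0,0,0,-0.3,0.01,-0.05,-0.03,0,0,0,-0.3,0.01,-0.05,-0.03,0,0,0,-0.3,0,0,2,0,0,0,-0.3,0,0,6,0,0,0,-0.3,0,0,10,0,0,0,-0.3,0,0,11,0,0,0,-0.3,0,0,11,0,0,0]'

```text
time_s: 13.0
ee_pos: [0.4909, -0.1947, 0.1529]
eef_rot: [3.139, -0.008, 0.212]
force: [-0.1, 0.4, -0.2]
grip_width: 0.0615
```

```bash
python3 s.py;  python3 - <<'E'
from h import *
im,d,W,i=shot("scene"); 
B=tob(W); m=(abs(B[...,0])<.03)&(B[...,1]>-.01)&(B[...,1]<.045)&(B[...,2]>.049)&(B[...,2]<.065)
P=B[m]; print(len(P),*rect(P[:,:2]),P[:,2].mean()); cv2.imwrite("pics/s6.png",cv2.resize(im[150:330,40:250],None,fx=3.3,fy=3.3))
m=(abs(B[...,0])<.03)&(B[...,1]>.07)&(B[...,2]>.073)&(B[...,2]<.083)
P=B[m]; print(len(P),*rect(P[:,:2]),P[:,2].mean()) if len(P)>5 else 0
E
```

```text
13.0 [ 0.4909 -0.1947  0.1529] board [0.0014 0.0201 0.1349] [ 3.139  -0.0077  0.2124] 0.06145056796223951 F board -0.0015563394944044795 0.4096357480484287 -0.22690801118860235
310 [0.0007 0.0123] [29.8219 45.898 ] 89.5535659790039 0.05618977444566204
97 [-0.0014  0.0857] [24.6564 17.8188] 3.6616477966308594 0.0782306698425129
```

View pics/s6.png

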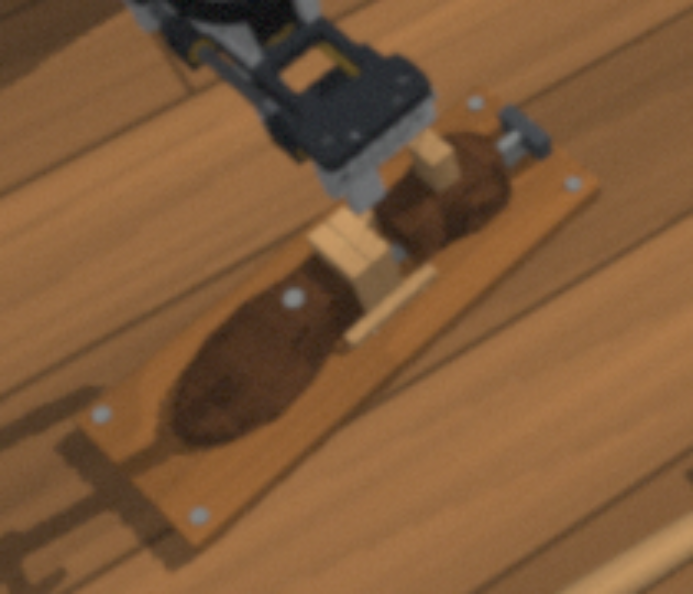

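The scene crop shows both spacers standing upright and face to face at about (350,245), with a clear gap to the heel. Next I turn the gripper to grip the tab across the board's y.

>>> carry_out --commands '[0.15,-0.4,1,0,0,0,-0.12,0.15,-0.8,3,0,0,0,-0.24,0.15,-1.2,5,0,0,0,-0.36,0.15,-1.55,6.5,0,0,0,-0.48,0.15,-1.55,6.5,0,0,0,-0.6,0.15,-1.55,6.5,0,0,0,-0.72,0.15,-1.55,6.5,0,0,0,-0.84,0.15,-1.55,6.5,0,0,0,-0.96,0.15,-1.55,6.5,0,0,0,-1.08,0.15,-1.55,6.5,0,0,0,-1.2,0.15,-1.55,6.5,0,0,0,-1.32,0.15,-1.55,6.5,0,0,0,-1.44]'

```text
time_s: 14.05
ee_pos: [0.4738, -0.1291, 0.1485]
eef_rot: [3.139, -0.003, -1.234]
force: [-0.6, -0.1, 0.6]
grip_width: 0.04
```

>>> carry_out --commands '[0.15,0,0,0,0,0,-0.12,0.15,0,0,0,0,0,-0.13,0.15,0,0,0,0,0,-0.13,0.15,0,0,0,0,0,-0.13]'

```text
time_s: 14.38
ee_pos: [0.4735, -0.129, 0.1476]
eef_rot: [3.138, -0.002, -1.36]
force: [-0.8, 0.3, 0.2]
grip_width: 0.0402
```

```bash
python3 s.py;  python3 - <<'E'
from h import *
im,d,W,i=shot("wrist"); cv2.imwrite("pics/w7.png",im)
B=tob(W);m=(abs(B[...,0])<.03)&(B[...,1]>.07)&(B[...,1]<.11)&(B[...,2]>.073)&(B[...,2]<.083)
P=B[m]; print(len(P),*rect(P[:,:2]),P[:,2].mean()) if len(P)>5 else 0
E
```

```text
14.3833 [ 0.4735 -0.129   0.1476] board [-0.0017  0.088   0.1296] [ 3.1376 -0.0023 -1.3596] 0.04022189965854959 F board -0.7615733232105681 0.4917863014500675 0.15945824259415844
638 [-0.0004  0.0864] [17.7944 23.8403] 89.18643951416016 0.07793619964510198
```

View pics/w7.png

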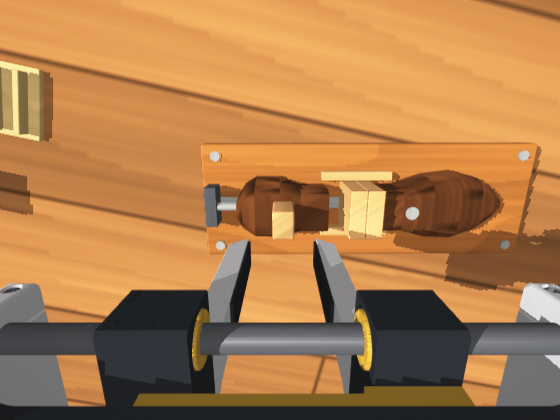

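The wrist picture shows the tab at (284,220) and the stack at (362,208), both undisturbed. The tab sits between the fingers' lines.

>>> carry_out --commands '[0.15,0.16,-0.11,0,0,0,0,0.15,0.16,-0.11,-3,0,0,0,0.15,0.16,-0.11,-6,0,0,0,0.15,0.16,-0.11,-7.9,0,0,0,0.15,0.16,-0.11,-7.9,0,0,0,0.15,0.16,-0.11,-7.9,0,0,0,0.15,0.16,-0.11,-7.9,0,0,0]'

```text
time_s: 15.02
ee_pos: [0.4759, -0.1304, 0.0702]
eef_rot: [3.139, -0.003, -1.359]
force: [-0.1, -0.1, -0.1]
grip_width: 0.0399
```

```bash
python3 s.py
```

```text
15.0167 [ 0.4759 -0.1304  0.0702] board [0.0003 0.0861 0.0522] [ 3.1394 -0.0034 -1.3595] 0.039925374821316445 F board -0.11752135326795925 -0.10244006084818226 -0.054251222376582975
```

>>> carry_out --commands '[0.15,0,0,-0.25,0,0,0,0.15,0,0,-0.25,0,0,0,1,0,0,-0.25,0,0,0,1,0,0,-0.25,0,0,0,1,0,0,-0.25,0,0,0,1,0,0,-0.25,0,0,0,1,0,0,-0.25,0,0,0,1,0,0,-0.25,0,0,0]' --force 50

```text
time_s: 15.68
ee_pos: [0.476, -0.1303, 0.0679]
eef_rot: [3.14, -0.003, -1.359]
force: [-0.9, 1.5, 3.5]
grip_width: 0.0177
```

```bash
python3 s.py
```

```text
15.6833 [ 0.476  -0.1303  0.0679] board [0.0004 0.0862 0.0499] [ 3.1396 -0.0033 -1.3594] 0.01771978643048535 F board -0.59334469932194 1.7042441898715213 3.5394174397139495
```

>>> carry_out --commands '[1,0.05,-0.25,0,0,0,0,1,0.11,-0.5,0,0,0,0,1,0.16,-0.75,0,0,0,0,1,0.21,-0.98,0,0,0,0,1,0.26,-1.2,0,0,0,0,1,0.28,-1.3,0,0,0,0,1,0.28,-1.3,0,0,0,0,1,0.28,-1.3,0,0,0,0]'

```text
time_s: 16.35
ee_pos: [0.4788, -0.1434, 0.0679]
eef_rot: [3.14, -0.003, -1.36]
force: [0.0, 2.1, 2.5]
grip_width: 0.0175
```

```bash
python3 s.py
```

```text
16.35 [ 0.4788 -0.1434  0.0679] board [0.0004 0.0727 0.0499] [ 3.1397 -0.0034 -1.3596] 0.01754677794160659 F board 0.48007894026143344 2.0544746453321276 2.5203251142523713
```

>>> carry_out --commands '[1,0.02,-0.1,0,0,0,0,1,0.04,-0.2,0,0,0,0,1,0.04,-0.2,0,0,0,0,1,0.04,-0.2,0,0,0,0]'

```text
time_s: 16.68
ee_pos: [0.4792, -0.1454, 0.0678]
eef_rot: [3.14, -0.003, -1.36]
force: [-0.1, 2.3, 2.4]
grip_width: 0.0179
```

```bash
python3 s.py
```

```text
16.6833 [ 0.4792 -0.1454  0.0678] board [0.0004 0.0707 0.0498] [ 3.1397 -0.0035 -1.3596] 0.01790334743601862 F board 0.4183524395699604 2.2378022498923067 2.364466130800548
```

>>> carry_out --commands '[1,0.01,-0.05,0,0,0,0,1,0.02,-0.1,0,0,0,0,1,0.02,-0.1,0,0,0,0,1,0.02,-0.1,0,0,0,0]'

```text
time_s: 17.02
ee_pos: [0.4793, -0.1458, 0.0679]
eef_rot: [3.139, -0.002, -1.359]
force: [-1.1, 8.4, 4.9]
grip_width: 0.0177
```

```bash
python3 s.py
```

```text
17.0167 [ 0.4793 -0.1458  0.0679] board [0.0004 0.0703 0.0499] [ 3.1394 -0.0023 -1.3595] 0.017718043027174547 F board 0.6946133599901134 8.481917657182702 4.946691446988743
```

>>> carry_out --commands '[1,0.02,-0.1,0,0,0,0,1,0.04,-0.18,0,0,0,0,1,0.05,-0.24,0,0,0,0,1,0.05,-0.24,0,0,0,0,1,0.05,-0.24,0,0,0,0]' --force 60

```text
time_s: 17.43
ee_pos: [0.4793, -0.1458, 0.0679]
eef_rot: [3.139, 0.002, -1.359]
force: [-5.2, 23.7, 11.0]
grip_width: 0.0177
```

```bash
python3 s.py
```

```text
17.4333 [ 0.4793 -0.1458  0.0679] board [0.0003 0.0703 0.0499] [ 3.1385  0.0019 -1.359 ] 0.017734593090812593 F board -0.06984019851726586 24.262267027279353 10.95460797684798
```

>>> carry_out --commands '[1,0.05,-0.25,0,0,0,0,1,0.065,-0.31,0,0,0,0,1,0.065,-0.31,0,0,0,0,1,0.065,-0.31,0,0,0,0,1,0.065,-0.31,0,0,0,0,1,0.065,-0.31,0,0,0,0]'

```text
time_s: 17.93
ee_pos: [0.4793, -0.1458, 0.0679]
eef_rot: [3.137, 0.007, -1.358]
force: [-5.6, 30.2, 13.6]
grip_width: 0.0176
```

```bash
python3 s.py;  python3 - <<'E'
from h import *
im,d,W,i=shot("scene"); a=cv2.resize(im[120:330,40:370],None,fx=2.4,fy=2.4); cv2.imwrite("pics/s8.png",a)
B=tob(W); m=(abs(B[...,0])<.03)&(B[...,1]>-.01)&(B[...,1]<.035)&(B[...,2]>.049)&(B[...,2]<.062)
P=B[m]; print(len(P),*rect(P[:,:2]),P[:,2].mean())
im,d,W,i=shot("top");print(W[150:180,262:280][...,2].max())
E
python3 s.py
```

```text
17.9333 [ 0.4793 -0.1458  0.0679] board [0.0003 0.0703 0.0499] [ 3.1373  0.0072 -1.3582] 0.01763522887352097 F board 0.9564294961145157 30.72086506921635 13.568642604270215
320 [0.0002 0.0123] [30.17   46.6246] 89.80354309082031 0.05603597413107551
nan
18.0333 [ 0.4793 -0.1458  0.0679] board [0.0003 0.0703 0.0499] [ 3.1373  0.0073 -1.3583] 0.017468324835071165 F board -0.3454669648092583 31.176478124345085 13.211263830801125
```

View pics/s8.png

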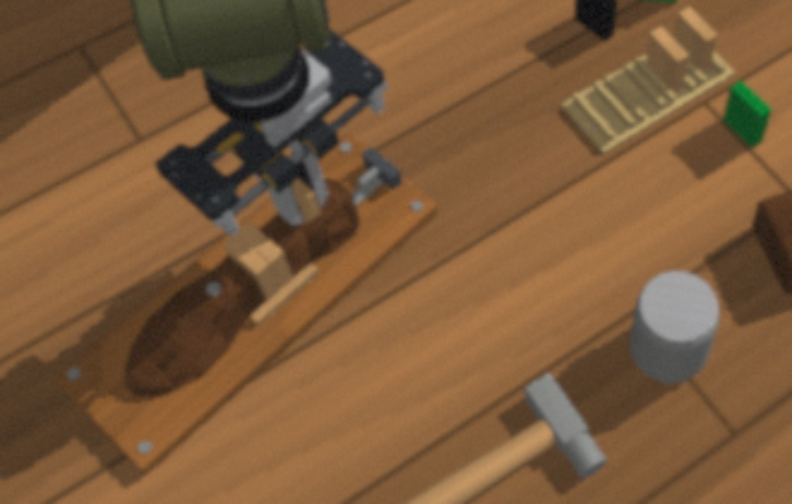

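The scene crop shows the stack closed between the fore part and the heel at about (262,255), with the fingers on the tab. The other two spacers stand in the rack at (665,55) and (697,40), and the tin, hammer and look-alikes are in place. Handing in while holding.

```bash
python3 -c "
from station import ticket
print(ticket.hand_in())"
```

```text
the job is handed in; nothing more can be done
None
```

I lengthened the last with two spacers and handed the job in at about 18 s on the robot's clock, with the gripper still holding the heel part by its tab. The hand-in itself gives no verdict.

- **Spacer count:** the open gap measured about 46 mm. Two spacers make about 30 mm, so two were enough.
- **Stack:** both stand upright, face to face against the fore part. Together they measured 30.2 mm at the last look.
- **Pinch:** the heel met the stack after about 15.9 mm of its 22 mm travel. The push then rose to about 31 N with no further movement.
- **Grip:** the fingers press only the tab and touch neither spacer.
- **Rest of the bench:** the other two spacers still stand in the rack. The tin, hammer and two look-alikes look undisturbed in the last picture; the block and third look-alike were only partly in view.

One last check failed: a top-camera spot reading of the tin's height returned no number, so I relied on the picture. The wrist also showed about 13 N upward while pushing, which I put down to pulling on the tab above the slide; it stayed steady.

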